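# Put the joinery kit back in its foam tray

### The job

Put the tools of the joinery kit - block plane, tape measure, cork sanding block and glue bottle - back into the foam tray, each in the inset whose cut-out was made for its shape, sitting right down on the bottom of the cut-out. Keep the glue bottle upright, and leave the pale wooden offcut where it lies: it is scrap and has no place in the tray.

Things in the scene. Friction and masses are not known exactly. Their poses are not given: they have to be found in the camera images.
- plane: Small blue block plane on its sole, 48 mm wide (x), 160 mm long (y), 49 mm high, 0.78 kg, loose. Origin: centre of the sole, z up. Above 30 mm height stand only its rounded body, 36 mm wide (y from -48 to 24 mm), and a wooden knob at y = 41 to 68 mm: grip the body across x at y = -12 mm, fingertips 23 to 33 mm above the sole (low side walls up to 28 mm flank it).
- tape: Yellow and black tape measure standing on edge, 38 mm wide (x), 102 mm long (y), 65 mm high, 0.28 kg, loose. Origin: centre of the underside, z up. The case spans y = -23 to 51 mm and is 36 mm wide; the short steel tongue with its hook, 19 mm wide and under 13 mm high, sticks out in front to y = -51 mm. Grip the case across x at y = 14 mm.
- sanding: Brown cork sanding block with a reddish underside, 60 mm wide (x), 111 mm long (y), 30 mm high, 0.06 kg, loose. Origin: centre of the underside, z up. Gripped across x; 18 mm of it stand out of the foam once it is in, so take it by its upper half.
- glue: Cream wood-glue bottle with a pointed nozzle, standing upright, round, 0.42 kg, loose: 62 mm across up to 144 mm height, then the cap, 30 mm across from 144 to 165 mm, then a thin nozzle (14 mm) up to 190 mm. Best taken by the cap from above, so that the nozzle stays clear of the palm. Origin: centre of the underside, z up.
- offcut: Sawn offcut of pale wood, 60 x 85 x 30 mm, loose; much the size of the sanding block but shorter and of wood. Scrap, not to be moved. Origin: centre of the underside.
- tray: Shallow aluminium tray, fixed, 194 mm (x) by 384 mm (y), floor 3 mm thick, lip 13 mm high. Four dark foam insets lie side by side in it along its y, 94 mm apart, in any order; their tops are 23 mm over the bench. Origin: centre of its underside. The bench vice to its left front stands 270 mm high: pass well over it.
- inset_plane: Dark foam inset in the tray, 92 (x) x 186 (y) x 20 mm, fixed; cut-out 12 mm deep, its light grey floor 8 mm above the origin. Origin: underside, below the middle of the cut-out; z up. This one has the longest cut-out, a rectangle 62 mm (x) by 174 mm (y), for the block plane (either way round).
- inset_tape: Dark foam inset in the tray, 92 (x) x 186 (y) x 20 mm, fixed; cut-out 12 mm deep, its light grey floor 8 mm above the origin. Origin: underside, below the middle of the cut-out; z up. This one has a stepped cut-out: 51 mm wide from y = -30 to 58 mm for the tape measure's case and 34 mm wide from y = -58 to -30 mm for its tongue: tape y goes along inset y.
- inset_sanding: Dark foam inset in the tray, 92 (x) x 186 (y) x 20 mm, fixed; cut-out 12 mm deep, its light grey floor 8 mm above the origin. Origin: underside, below the middle of the cut-out; z up. This one has the broad cut-out, a rectangle 74 mm (x) by 125 mm (y), for the sanding block (either way round).
- inset_glue: Dark foam inset in the tray, 92 (x) x 186 (y) x 20 mm, fixed; cut-out 12 mm deep, its light grey floor 8 mm above the origin. Origin: underside, below the middle of the cut-out; z up. This one has the round cut-out, 76 mm across, for the glue bottle.

How it is judged:
At the end, for the whole second after the job is handed in: Plane, tape measure, sanding block and glue bottle each stand in their own cut-out: origin within 12 mm sideways of the inset's and less than 12 mm above the inset's underside (the cut-out's floor is at 8 mm, the foam's top at 20 mm), tilted less than 0.1 rad, at rest (horizontal distance between plane and inset_plane below 0.012 m and z of plane in the frame of inset_plane below 0.012 m and angle between each of plane, tape, sanding, glue's own z axis and vertical below 0.1 rad and linear speed of each of plane, tape, sanding, glue below 0.02 m/s and horizontal distance between tape and inset_tape below 0.012 m and z of tape in the frame of inset_tape below 0.012 m and horizontal distance between sanding and inset_sanding below 0.012 m and z of sanding in the frame of inset_sanding below 0.012 m and horizontal distance between glue and inset_glue below 0.012 m and z of glue in the frame of inset_glue below 0.012 m); the robot touches nothing.
It fails at once if the wooden offcut is moved by more than 25 mm (distance of offcut from where it was at the start of the episode above 0.025 m).
It fails at once if the glue bottle is tipped by more than 0.5 rad (angle between glue's own z axis and vertical above 0.5 rad).
It also fails if it takes over 125 s, if anything falls off the work surface, if the arm or the gripper's body presses on something with over 40 N, if the wrist force passes 120 N, or if a joint passes its speed limit or range.

### The arm

A 6-joint arm with a two-finger parallel gripper is mounted at the origin on a cart in front of the work surface, level with it; the furniture and walls round the work are solid. World frame = base frame: x ahead of the robot, y to its left, z up, the work surface at z = 0. Lengths are in m, angles in rad, forces in N, time in s.
With the tool pointing down it reaches from about 0.35 to 0.85 m from the base axis. Payload 8.1 kg.
Tool frame: the origin (TCP) lies on the mounting face of the last link; the fingertips stand 186 mm ahead of it and the grasp point (between the pads) lies 167 mm ahead of it (robot.finger_overhang is the distance from the TCP to the fingertips, in m); z points along the fingers, y is the line along which they close (so a half turn about z gives the same grasp; the last joint's range is limited). The gripper opens to 93 mm and grips with 3 to 60 N. Pads are 15 mm wide; open, the fingers measure 128 mm over their backs; the gripper's body (75 mm by 188 mm) begins 65 mm behind the grasp point.
Start: joints at [1.026, 0.13, 1.488, -0, 1.523, -0.085], TCP at [0.266, 0.538, 0.405] pointing down, gripper open.
Joint ranges: [-2.96, 2.96], [-0.89, 2.26], [0.02, 2.5], [-1.34, 4.48], [0, 2.73], [-2.66, 2.66]. Speed limits (rad/s): [2.39, 2.39, 2.79, 3.14, 3.14, 3.14].

### API

Orientations are given as a rotation vector (axis times angle).
In Python, from plant import readout, read_camera, get_calibration, job, robot gives the robot as it stands.
- The arm moves only by the shell command python3 -m handwheel 'ROWS' [FORCE]. ROWS is JSON, a list of rows, each a list of 5 numbers: the shift along the world's x, y, z in cm, then the turn about the world's z in rad, then the closure, from 0 (fully open) to 1 (shut). In form: [[tx, ty, tz, spin, gripper], ...]. A call has 1 to 10 rows; each row shifts and turns the commanded pose from where the row before left it; what a row does not reach is not made up. A row lasts 1/8 s, in which the tool goes at most 62.5 mm and 10.7 degrees, less where a joint would pass 70% of its speed; a pose out of reach is approached as far as the arm can. A call is refused whole if a number of a shift passes 6.25 or a number of a turn 0.188, either way. A call with a gripper value outside its range is refused whole. The fingers move at their own pace and stop on an object; FORCE is the grip in N (left out, the last holds). Time passes only in rows, so rows that do not move let the fingers close. It gives the time, the measured TCP pose, the force, the opening and the grip force at its end, in the units of the state.
- readout.read_state(): the state, without advancing time (a new reading comes with each control period).
- read_camera(name): name is "scene" or "top" or "wrist"; returns the picture (480x640x3 uint8, red, green, blue); there is no depth.
- get_calibration(name): a dict with "fovy" (degrees; the focal length in pixels is half the picture's height over the tangent of half this angle, whatever the lens; pixels are square), "cx", "cy" (the principal point, pixels), "dist_coeffs" ([k1, k2, p1, p2, k3] as OpenCV has them; the pictures are not rectified), "pose" (4x4, takes a point from camera to world coordinates). Camera axes: x right, y down, z forward; pixel columns grow to the right and rows downward; lengths in m; the calibration is good to about 2 mm. A picture is of the moment at which its call begins: read the wrist's pose just before it. get_calibration takes no time and is no camera call; for the wrist camera it gives the pose at the moment of the call.
- job.close_job(): hands the job in; it is judged then, once.
The state is a dict: "t": time; "q": joint angles; "dq": joint speeds; "joint_torque": joint torques, N m; "tool_pos": TCP position; "orientation": TCP orientation; "force": force on the tool from outside, world axes, zero at the start; "wrist_torque": the same for the moment, N m; "opening": finger opening in m; "gripper_force": force on a finger pad.
Only numpy, scipy, OpenCV 4.12 (cv2) and the standard library are available. Lean on these libraries where they do the work, as an engineer would, in place of code of your own. Each camera call takes 0.05 s, during which the arm holds its last target. There are 200 camera calls.

## Working session

There is one attempt and no reset: what is moved stays moved. The work goes in short steps, Python scripts to look and compute and a shell command to move; the robot and the scene stay as the last step left them, time stands still between calls to the robot, and variables do not carry over. Pictures are saved under pics/ and viewed, at most 14 in all, crops included, and the job is handed in when it is done.

```bash
ls; mkdir -p pics
python3 - <<'E'
from plant import readout, read_camera, get_calibration
import cv2,numpy as np
s=readout.read_state();print(s)
for n in ("scene","top"):
    im=read_camera(n);cv2.imwrite(f"pics/{n}0.png",im[:,:,::-1]);c=get_calibration(n);print(n,c)
E
```

```text
pics
{'t': 0.0, 'q': array([ 1.02559267e+00,  1.31153074e-01,  1.48927095e+00,  2.30174459e-07,
        1.52299849e+00, -8.53746957e-02]), 'dq': array([ 0.00110108, -0.00127235,  0.00120104,  0.00019996,  0.00141136,
       -0.00109977]), 'joint_torque': array([ 1.96187262e-03, -5.59823799e+01, -4.91782951e+01,  7.67349545e-02,
        3.50857351e-02, -1.22541460e-04]), 'tool_pos': array([0.26612456, 0.53749805, 0.40369655]), 'orientation': array([-7.15821299e-01, -3.05837057e+00,  2.73204848e-03]), 'force': array([-0.44895866, -0.13582947,  0.39134622]), 'wrist_torque': array([-0.02717092,  0.02220397, -0.00452836]), 'gripper_force': 0.0, 'opening': 0.0928165537586362}
scene {'fovy': 49.27188866551012, 'cx': 315.40349442000127, 'cy': 238.76965869125164, 'dist_coeffs': array([-0.03258916,  0.        ,  0.        ,  0.        ,  0.        ]), 'pose': array([[ 0.76791095, -0.56483263,  0.30212064,  0.19211282],
       [-0.64048318, -0.68419556,  0.34879468, -0.44062092],
       [ 0.00969898, -0.46134644, -0.88716706,  1.03279492],
       [ 0.        ,  0.        ,  0.        ,  1.        ]])}
top {'fovy': 53.22505138351208, 'cx': 317.1488300771092, 'cy': 239.18285378546108, 'dist_coeffs': array([-0.13236952,  0.        ,  0.        ,  0.        ,  0.        ]), 'pose': array([[-2.59112581e-02, -9.94146653e-01,  1.04885835e-01,
         4.37333407e-01],
       [-9.99664193e-01,  2.58025908e-02, -2.39305554e-03,
        -3.25771916e-02],
       [-3.27278126e-04, -1.04912621e-01, -9.94481390e-01,
         9.81805424e-01],
       [ 0.00000000e+00,  0.00000000e+00,  0.00000000e+00,
         1.00000000e+00]])}
```

View pics/top0.png

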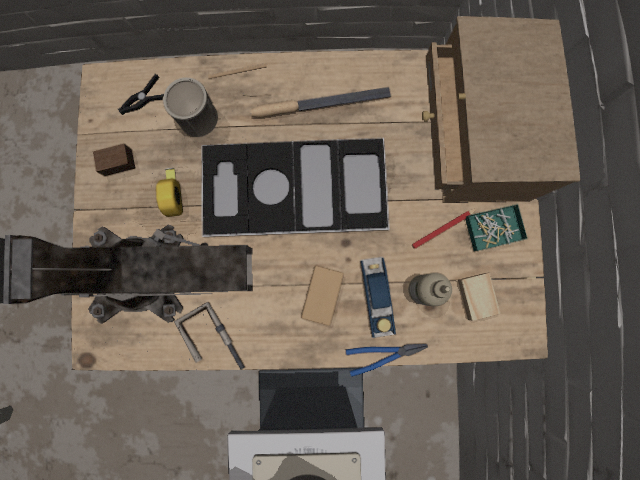

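View pics/scene0.png

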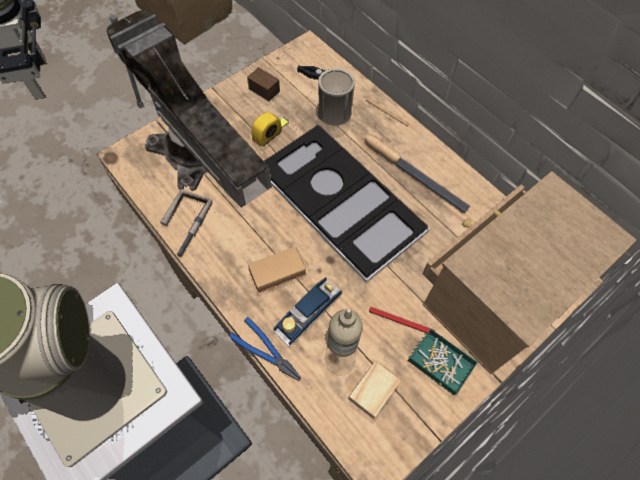

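The top view shows the tape at (170,192) with its tongue up. The sanding block is at (322,295), the plane at (378,297) with its knob down, the glue at (432,290) and the offcut at (480,297). The insets from left to right are tape (225,190), glue (271,187), plane (317,186) and sanding (362,184). The scene view agrees, and the vice stands left-front of the tray.

```bash
cat > h.py <<'E'
import cv2,numpy as np
from plant import readout, read_camera, get_calibration
def KD(c):
    f=240/np.tan(np.radians(c["fovy"])/2)
    return np.array([[f,0,c["cx"]],[0,f,c["cy"]],[0,0,1]]),np.array(c["dist_coeffs"])
def rays(c,px):
    K,D=KD(c);u=cv2.undistortPoints(np.array(px,float).reshape(-1,1,2),K,D).reshape(-1,2)
    P=c["pose"];return P[:3,3],np.c_[u,np.ones(len(u))]@P[:3,:3].T
def onz(c,px,z):
    o,d=rays(c,px);return o+d*((z-o[2])/d[:,2])[:,None]
def proj(c,pts):
    K,D=KD(c);T=np.linalg.inv(c["pose"]);return cv2.projectPoints(np.array(pts,float).reshape(-1,1,3),cv2.Rodrigues(T[:3,:3])[0],T[:3,3],K,D)[0].reshape(-1,2)
def blobs(mask,roi,amin=60):
    m=np.zeros_like(mask);x0,y0,x1,y1=roi;m[y0:y1,x0:x1]=mask[y0:y1,x0:x1]
    cs=[k for k in cv2.findContours(m,cv2.RETR_EXTERNAL,cv2.CHAIN_APPROX_NONE)[0] if cv2.contourArea(k)>amin]
    return sorted(cs,key=lambda k:-cv2.contourArea(k))
def rect(c,k,z):
    """metric rect of a contour on plane z: centre, sides (long, short) mm, direction of long side"""
    w=onz(c,k.reshape(-1,2),z)[:,:2]*1000
    (cx,cy),(a,b),t=cv2.minAreaRect(w.astype(np.float32))
    if a<b: a,b,t=b,a,t+90
    return np.round([cx,cy,a,b,(t+90)%180-90],1)
E
python3 - <<'E'
from h import *
im=cv2.imread("pics/top0.png");c=get_calibration("top");hsv=cv2.cvtColor(im,cv2.COLOR_BGR2HSV)
g=((hsv[...,1]<45)&(hsv[...,2]>110)).astype(np.uint8)*255
for k in blobs(g,(208,145,383,228),300): print("cut",cv2.boundingRect(k),rect(c,k,.011))
for n,p in dict(sand=(322,295),tab=(345,345),tab2=(300,340),plane=(378,290),glue=(425,285),tape=(168,185),off=(480,297),black=(175,207)).items(): print(n,hsv[p[1],p[0]])
b=cv2.inRange(hsv,(95,60,20),(125,255,255))
for k in blobs(b,(350,250,405,338)): print("blue",cv2.boundingRect(k),rect(c,k,.028))
y=cv2.inRange(hsv,(20,150,60),(35,255,255))
for k in blobs(y,(140,160,200,225),20): print("yel",cv2.boundingRect(k),rect(c,k,.065))
# edges zoom for viewing
z=np.hstack([cv2.resize(im[240:350,290:500],None,fx=3.5,fy=3.5,interpolation=cv2.INTER_CUBIC)]);cv2.imwrite("pics/z.png",z)
E
```

```text
cut (301, 145, 32, 82) [652.7 -36.4 172.3  61.1   0.7]
cut (344, 155, 37, 58) [ 653.8 -130.3  122.7   71.6    1. ]
cut (214, 163, 24, 53) [649.6 152.8 112.   47.    2. ]
cut (253, 170, 36, 34) [651.9  58.7  72.6  69.7  88.4]
sand [ 16  90 159]
tab [ 15  69 148]
tab2 [ 15  74 161]
plane [105 106  84]
glue [ 18  43 130]
tape [ 24 149 176]
off [ 23  47 175]
black [ 22 168 108]
blue (361, 258, 31, 79) [ 420.  -152.5  150.2   47.1    6.8]
yel (157, 179, 25, 37) [624.6 256.5  75.2  46.6   7.8]
```

View pics/z.png

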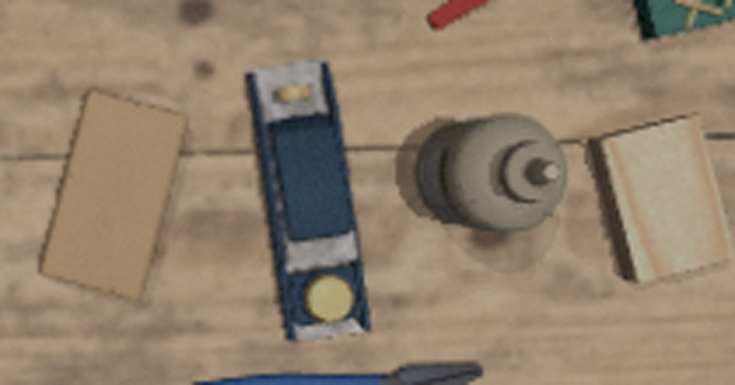

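The zoom shows the sanding block's top corners, the plane with its knob at the bottom, the glue's cap at about (525,170) zoomed, and the offcut on the right.

Run:
```python
from h import *
c=get_calibration("top");Z=lambda l:[(290+x/3.5-.36,240+y/3.5-.36) for x,y in l]
def show(n,l,z):
    w=onz(c,Z(l),z)[:,:2]*1000;print(n,w.round(0).tolist(),"mean",w.mean(0).round(1),"sides",np.linalg.norm(w-np.roll(w,-1,0),axis=1).round(0))
    if len(w)==4: d=w[0]+w[1]-w[2]-w[3];print("  angle",np.degrees(np.arctan2(d[1],d[0])).round(1))
show("sand",[(90,88),(187,113),(140,300),(40,270)],.03)
show("plane",[(247,73),(328,62),(370,330),(288,340)],.028)
show("knob",[(330,298)],.045)
show("off",[(603,141),(696,114),(733,261),(637,282)],.03)
show("cap",[(528,170)],.165);show("nozzle",[(546,172)],.19);show("body",[(507,172)],.144)
im=cv2.imread("pics/top0.png");cv2.imwrite("pics/z2.png",cv2.resize(im[150:310,140:270],None,fx=3.7,fy=3.7,interpolation=cv2.INTER_CUBIC))
print("vice end at z=.27",onz(c,[(250,247),(250,290),(165,245)],.27).round(3)[:,:2].tolist())
```

```text
sand [[487.0, -30.0], [471.0, -85.0], [366.0, -55.0], [385.0, 1.0]] mean [427.2 -42.2] sides [ 57. 109.  59. 106.]
  angle -16.3
plane [[493.0, -120.0], [498.0, -166.0], [345.0, -185.0], [341.0, -138.0]] mean [ 419.5 -152.1] sides [ 47. 154.  47. 153.]
  angle 6.9
knob [[366.0, -160.0]] mean [ 365.6 -160.2] sides [0.]
off [[448.0, -323.0], [462.0, -379.0], [377.0, -397.0], [367.0, -339.0]] mean [ 413.3 -359.6] sides [58. 87. 58. 83.]
  angle 11.5
cap [[434.0, -244.0]] mean [ 433.5 -243.7] sides [0.]
nozzle [[432.0, -246.0]] mean [ 432.4 -245.9] sides [0.]
body [[433.0, -238.0]] mean [ 432.8 -238.3] sides [0.]
vice end at z=.27 [[0.503, 0.066], [0.439, 0.067], [0.51, 0.196]]
```

View pics/z2.png

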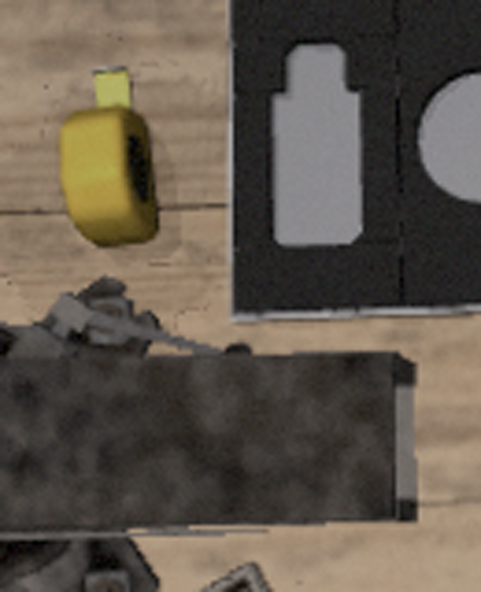

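The tape stands clear of the vice, with its tongue pointing +x, and the stepped cut-out has its narrow end at +x too, so they match. Measured sizes agree with the given ones, so I'll move: raise, swing over the vice to the sanding block, and look from above.

```bash
python3 -m handwheel '[[0,0,5,0,0],[0,0,5,0,0],[0,0,3,0,0],[1.5,-5,0,0,0],[1.5,-6,0,0,0],[1.5,-6,0,0,0],[1.5,-6,0,0,0],[1.5,-6,0,0,0],[1.5,-6,0,0,0],[1.5,-6,0,0,0]]' 
python3 -m handwheel '[[1.5,-6,0,0.0875,0],[1.5,-6,0,0.0875,0],[1.5,-5,-3,0,0],[1,0,-5,0,0],[0,0,-5,0,0],[0,0,0,0,0],[0,0,0,0,0]]'
python3 - <<'E'
from h import *
s=readout.read_state();c=get_calibration("wrist");im=read_camera("wrist");cv2.imwrite("pics/w1.png",im[:,:,::-1])
print(s["tool_pos"],s["orientation"],c["pose"].round(3).tolist(),c["fovy"])
E
```

```text
t: 1.35
tool_pos: [0.3711, 0.1259, 0.5345]
orientation: [0.715, 3.059, 0.0]
force: [0.8, -0.4, 0.7]
opening: 0.0931
gripper_force: 0.0
t: 2.22
tool_pos: [0.4265, -0.0422, 0.4067]
orientation: [0.445, 3.108, -0.0]
force: [-0.4, 0.0, -0.4]
opening: 0.0934
gripper_force: 0.0
[ 0.42654576 -0.04223002  0.40668957] [ 4.45094719e-01  3.10818735e+00 -2.39860549e-04] [[0.281, 0.915, 0.291, 0.346], [0.96, -0.267, -0.086, -0.019], [-0.001, 0.303, -0.953, 0.387], [0.0, 0.0, 0.0, 1.0]] 59.79801758628562
```

View pics/w1.png

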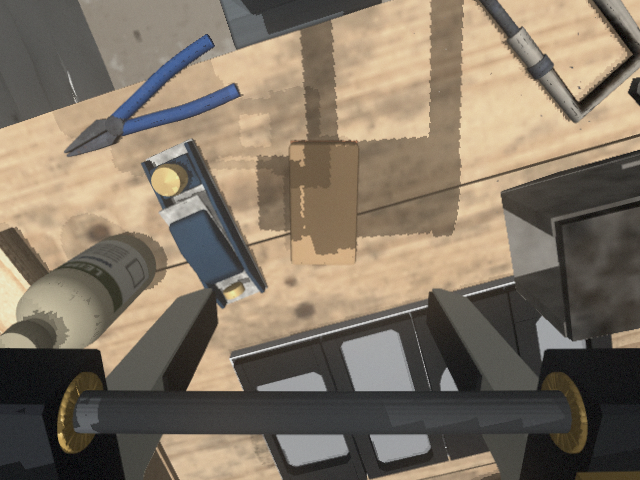

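The wrist view shows the sanding block with top corners (291,142), (357,142), (357,264) and (292,263), square to the gripper. The plane and glue bottle lie to the left.

Run:
```python
from h import *
c=get_calibration("wrist");s=readout.read_state()
def show(n,l,z):
    w=onz(c,l,z)[:,:2]*1000;print(n,"mean",w.mean(0).round(1),"sides",np.linalg.norm(w-np.roll(w,-1,0),axis=1).round(0));d=w[0]+w[1]-w[2]-w[3];print(np.degrees(np.arctan2(d[1],d[0])).round(1))
show("sand",[(357,264),(292,263),(291,142),(357,142)],.03)
show("knob",[(169,180)]*4,.045)
show("glue base",[(140,245)]*4,.0)
t=get_calibration("top");print(proj(c,[[.427,-.042,.03]]))
```

```text
sand mean [428.1 -40.8] sides [ 60. 109.  55. 110.]
-16.0
knob mean [ 367.7 -157.4] sides [0. 0. 0. 0.]
0.0
glue base mean [ 422.2 -228.1] sides [0. 0. 0. 0.]
0.0
[[322.59574669 204.69671603]]
```

```bash
python3 -m handwheel '[[0.1,0.1,-5,0,0],[0,0,-5,0,0],[0,0,-5,0,0],[0,0,-3.5,0,0],[0,0,-2,0,0],[0,0,0,0,0],[0,0,0,0,1],[0,0,0,0,1],[0,0,0,0,1],[0,0,0,0,1]]' 15
python3 -m handwheel '[[0,0,0,0,1],[0,0,3,0,1],[0,0,5,0,1],[4,-1.8,2,0.1,1],[5,-2,0,0.1,1],[5,-2,0,0.098,1],[5,-2,0,0,1],[3.5,-1,0,0,1],[0,0,0,0,1],[0,0,0,0,1]]'
```

```text
t: 3.52
tool_pos: [0.4275, -0.0413, 0.2003]
orientation: [0.446, 3.109, -0.0]
force: [-0.7, 0.4, 3.6]
opening: 0.0604
gripper_force: 15.0
t: 4.78
tool_pos: [0.6516, -0.1291, 0.2988]
orientation: [0.021, -3.14, -0.001]
force: [0.5, -0.2, -0.6]
opening: 0.06
gripper_force: 15.0
```

```bash
python3 -m handwheel '[[0.1,0,-4,0,1],[0,0,-3,0,1],[0,0,-1.2,0,1],[0,0,-0.4,0,1],[0,0,0,0,1],[0,0,0,0,1]]'
python3 -m handwheel '[[0,0,0,0,0.2],[0,0,0,0,0.2],[0,0,0,0,0.2],[0,0,4,0,0.2],[-2,0,5,0,0.2],[-6,0,5,0,0.2],[-6,0,0,0,0],[0,0,0,0,0]]'
python3 - <<'E'
from h import *
c=get_calibration("wrist");im=read_camera("wrist");cv2.imwrite("pics/w2.png",im[:,:,::-1]);np.save("w2.npy",c["pose"])
E
```

```text
t: 5.52
tool_pos: [0.6539, -0.1295, 0.2155]
orientation: [-0.021, 3.139, -0.001]
force: [-0.5, -0.2, 0.0]
opening: 0.0604
gripper_force: 15.0
t: 6.52
tool_pos: [0.5211, -0.1287, 0.342]
orientation: [0.019, -3.137, -0.002]
force: [-0.3, -0.7, 0.5]
opening: 0.0895
gripper_force: 0.0
```

View pics/w2.png

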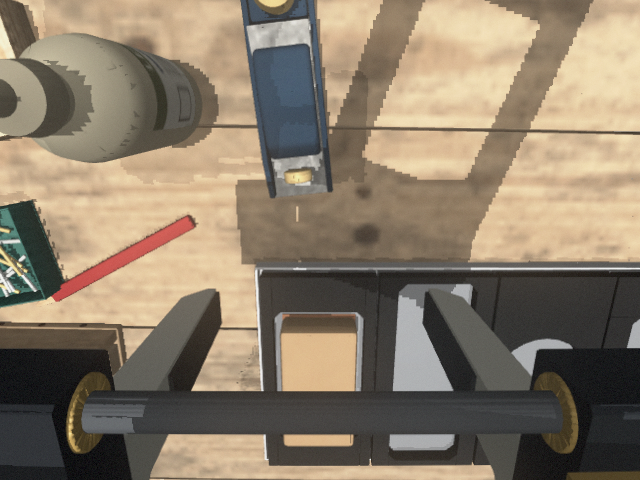

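The sanding block sits squarely inside its cut-out at (318,385). The gripper's body would hit the glue bottle both when picking the plane and when placing it beside a filled glue inset. I'll park the glue on free bench first, then do the plane, the tape, and the glue last.

```bash
python3 -m handwheel '[[0,0,5,0,0],[0,0,4,0,0],[-3,-4,0,0,0],[-3,-4,0,0,0],[-2.8,-3.5,0,0,0],[0,0,0,0,0],[0,0,0,0,0]]'
python3 - <<'E'
from h import *
s=readout.read_state();c=get_calibration("wrist");im=read_camera("wrist");cv2.imwrite("pics/w3.png",im[:,:,::-1]);np.save("w3.npy",c["pose"])
print(s["tool_pos"],proj(c,[[.433,-.243,.19],[.433,-.243,.165],[.433,-.243,.144]]))
E
```

```text
t: 7.45
tool_pos: [0.4382, -0.2445, 0.4341]
orientation: [-0.02, 3.141, 0.0]
force: [-0.1, -0.2, 0.1]
opening: 0.0932
gripper_force: 0.0
[ 0.43822136 -0.24451614  0.4341152 ] [[325.58910872 250.62149   ]
 [325.26545211 237.42665969]
 [325.03575728 228.06623257]]
```

View pics/w3.png

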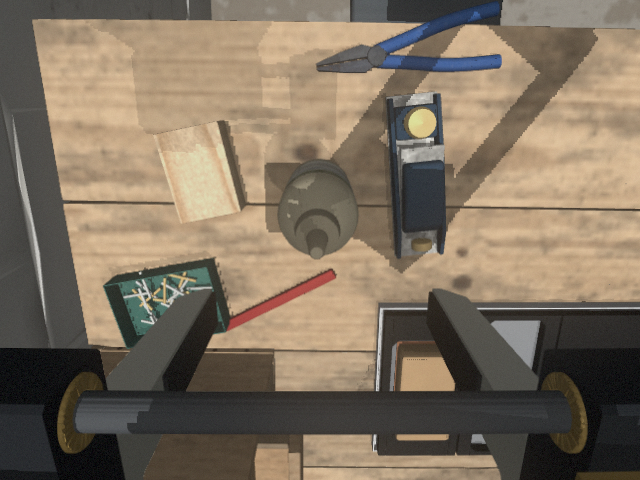

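The glue cap is centred at (319,233) with the nozzle tip at (317,253), so its axis is at about (433,-247) mm. The offcut is well to the left.

```bash
python3 -m handwheel '[[-0.5,-0.25,-3,0,0],[0,0,-4,0,0],[0,0,-3,0,0],[0,0,0,0,0],[0,0,0,0,1],[0,0,0,0,1],[0,0,0,0,1],[0,0,0,0,1],[0,0,0,0,1],[0,0,0,0,1]]' 35
```

```text
t: 8.75
tool_pos: [0.4322, -0.2468, 0.3338]
orientation: [0.021, -3.141, 0.0]
force: [-0.3, -0.5, 1.1]
opening: 0.0378
gripper_force: 0.0
```

```bash
python3 -m handwheel '[[0,0,0,0,1],[0,0,0,0,1],[0,0,0,0,1]]'
```

```text
t: 9.12
tool_pos: [0.4322, -0.2469, 0.3337]
orientation: [0.021, -3.141, 0.0]
force: [-0.4, -0.9, -0.3]
opening: 0.0271
gripper_force: 34.9
```

Run:
```python
from h import *
im=read_camera("scene")[:,:,::-1];im2=read_camera("wrist")[:,:,::-1]
cv2.imwrite("pics/s2.png",np.hstack([cv2.resize(im[220:420,250:450],(400,400),interpolation=cv2.INTER_CUBIC),cv2.resize(im2[100:420,160:480],(400,400))]))
```

```text
(no output)
```

View pics/s2.png

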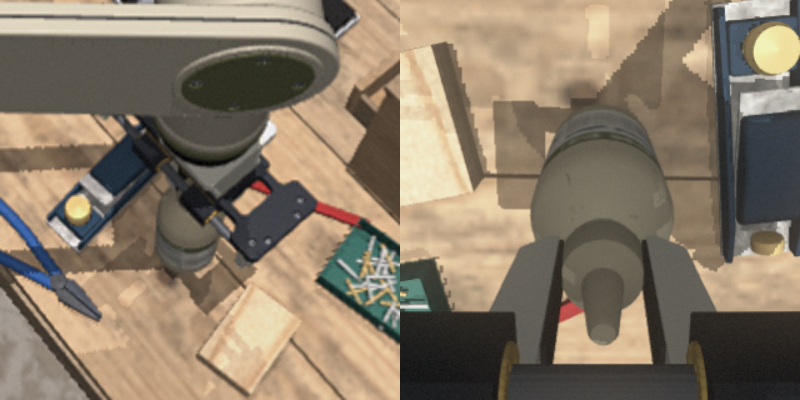

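The gripper holds the cap, with the nozzle at crop (603,335). I'll check how well it is centred from that pixel.

Run:
```python
from h import *
c=get_calibration("wrist")
print(onz(c,[(322,370)],.19)*1000,onz(c,[(321,290)],.165)*1000)
t=get_calibration("top");print(onz(t,[(290+546/3.5-.4,240+172/3.5-.4)],.19)*1000)
print(proj(c,[[.433,-.247,.19],[.433,-.247,.165],[.433,-.247,.144],[.4247,-.247,.148]]))
```

```text
[[ 435.73761625 -247.27470449  190.        ]] [[ 416.73661134 -247.92250041  165.        ]]
[[ 432.48047217 -245.8123882   190.        ]]
[[322.89746753 363.26104004]
 [322.7825365  326.9223189 ]
 [322.70821181 303.46165   ]
 [322.98358247 290.36219016]]
```

```bash
python3 -m handwheel '[[0,0,1,0,1],[0,0,3,0,1],[0,0,4,0,1],[-0.7,2,0,0,1],[-1,4,0,0,1],[-1,5,0,0,1],[-1,5,0,0,1],[-1,4,0,0,1],[-1,3.2,0,0,1],[0,0,0,0,1]]'
python3 -m handwheel '[[0,0,-3,0,1],[0,0,-3,0,1],[0,0,-1.2,0,1],[0,0,-0.6,0,1],[0,0,-0.1,0,1],[0,0,0,0,1]]'
```

```text
t: 10.48
tool_pos: [0.3746, -0.0131, 0.4141]
orientation: [-0.026, 3.141, 0.001]
force: [0.4, 0.4, -3.9]
opening: 0.0264
gripper_force: 34.8
t: 11.22
tool_pos: [0.3756, -0.015, 0.3357]
orientation: [-0.02, 3.14, -0.0]
force: [0.7, 0.7, -3.4]
opening: 0.0272
gripper_force: 34.8
```

```bash
python3 -m handwheel '[[0,0,-0.15,0,1],[0,0,-0.1,0,1],[0,0,0,0,1],[0,0,0,0,1]]'
python3 -m handwheel '[[0,0,0,0,0],[0,0,0,0,0],[0,0,0,0,0],[0,0,0,0,0],[0,0,3,0,0],[0,0,5,0,0],[1.7,-4,0,0.05,0],[2,-4.5,0,0.057,0],[2,-5,0,0,0],[0,0,0,0,0]]'
python3 - <<'E'
from h import *
s=readout.read_state();c=get_calibration("wrist");im=read_camera("wrist");cv2.imwrite("pics/w4.png",im[:,:,::-1])
print(s["tool_pos"])
hsv=cv2.cvtColor(im,cv2.COLOR_RGB2HSV);b=cv2.inRange(hsv,(98,70,10),(125,255,255))
for k in blobs(b,(200,120,480,360),200): print(cv2.boundingRect(k),rect(c,k,.028),rect(c,k,.049))
E
```

```text
t: 11.72
tool_pos: [0.3758, -0.015, 0.3336]
orientation: [-0.021, 3.139, -0.001]
force: [-0.5, -1.4, 4.9]
opening: 0.0273
gripper_force: 35.1
t: 12.98
tool_pos: [0.4327, -0.1525, 0.4114]
orientation: [0.183, -3.135, -0.0]
force: [0.6, 0.7, -0.3]
opening: 0.0929
gripper_force: 0.0
[ 0.4327195  -0.15246177  0.4114072 ]
```

View pics/w4.png

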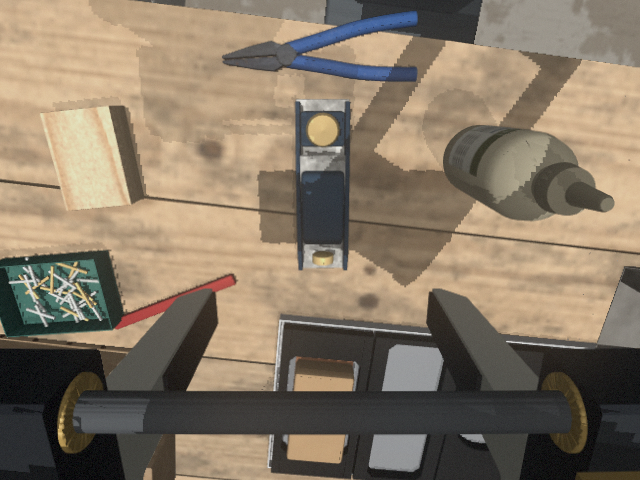

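The plane is aligned with the gripper: outline (296–349, 101–268), body (302–344, 170–244), knob at (323,130). The glue stands upright on the right, and the sanding block is in its inset.

Run:
```python
from h import *
c=get_calibration("wrist")
for p,z in [([(298,268),(348,268),(349,101),(296,101)],.028),([(302,244),(344,244),(344,170),(302,170)],.049),([(323,130)],.047)]:
    w=onz(c,p,z)[:,:2]*1000;print(w.round(0).tolist(),w.mean(0).round(1))
    if len(w)==4: d=w[0]+w[1]-w[2]-w[3];print(np.degrees(np.arctan2(d[1],d[0])).round(1))
```

```text
[[494.0, -166.0], [489.0, -120.0], [341.0, -139.0], [346.0, -183.0]] [ 417.8 -152.2]
6.9
[[463.0, -165.0], [459.0, -129.0], [396.0, -137.0], [400.0, -172.0]] [ 429.5 -150.6]
6.8
[[366.0, -158.0]] [ 366.2 -158.1]
```

```bash
python3 -m handwheel '[[-0.15,0.2,-5,0,0],[0,0,-5,0,0],[0,0,-5,0,0],[0,0,-3,0,0],[0,0,-1.6,0,0],[0,0,0,0,0],[0,0,0,0,1],[0,0,0,0,1],[0,0,0,0,1],[0,0,0,0,1]]' 45
python3 -m handwheel '[[0,0,0,0,1],[0,0,0,0,1],[0,0,0,0,1],[0,0,0,0,1]]'
```

```text
t: 14.28
tool_pos: [0.4309, -0.1479, 0.2166]
orientation: [-0.188, 3.135, -0.001]
force: [0.2, -0.5, 0.5]
opening: 0.0578
gripper_force: 0.0
t: 14.78
tool_pos: [0.431, -0.1483, 0.2166]
orientation: [-0.189, 3.135, -0.002]
force: [1.0, -5.5, 0.2]
opening: 0.0352
gripper_force: 47.2
```

```bash
python3 -m handwheel '[[0,0,1,0,1],[0,0,3,0,1],[0,0,4,0,1],[3.25,1.2,0,-0.05,1],[5,2.5,0,-0.057,1],[5,2.5,0,0,1],[5,2.5,0,0,1],[5,2.5,0,0,1],[0,0,0,0,1],[0,0,0,0,1]]'
python3 - <<'E'
from h import *
s=readout.read_state();c=get_calibration("wrist");im=read_camera("wrist");cv2.imwrite("pics/w5.png",im[:,:,::-1])
print(s["tool_pos"],s["orientation"])
E
```

```text
t: 16.02
tool_pos: [0.6625, -0.0353, 0.2943]
orientation: [0.022, -3.137, -0.001]
force: [0.1, 0.5, -8.4]
opening: 0.0355
gripper_force: 46.3
[ 0.66248362 -0.03532208  0.29434091] [ 2.19412239e-02 -3.13729088e+00 -1.02504593e-03]
```

View pics/w5.png

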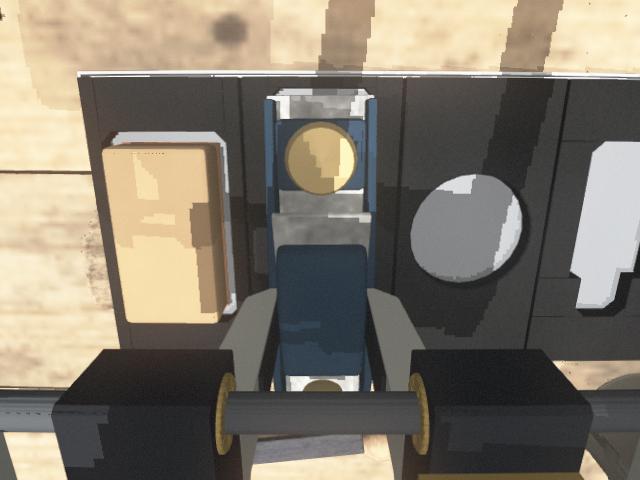

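The plane hangs over its inset, between seams at u≈240 and u≈402. The round cut-out is at about (467,228). I'll check the seams numerically.

Run:
```python
from h import *
c=get_calibration("wrist");print((onz(c,[(239,85),(406,85),(243,200),(400,200),(79,74)],.023)*1000).round(1)[:,:2].tolist())
im=cv2.imread("pics/w5.png");hsv=cv2.cvtColor(im,cv2.COLOR_BGR2HSV)
g=((hsv[...,1]<60)&(hsv[...,2]>85)).astype(np.uint8)*255
for k in blobs(g,(408,165,530,290),1500): print(cv2.boundingRect(k),rect(c,k,.011))
```

```text
[[566.3, -84.9], [565.0, 10.6], [633.4, -85.4], [632.1, 11.7], [561.0, -176.4]]
(410, 173, 112, 109) [654.   58.9  74.   73.6   8.6]
```

```bash
python3 -m handwheel '[[0.15,-0.1,-3,0,1],[0,0,-2.2,0,1],[0,0,-1,0,1],[0,0,-0.4,0,1],[0,0,0,0,1],[0,0,0,0,1]]'
```

```text
t: 16.82
tool_pos: [0.6652, -0.0368, 0.2315]
orientation: [-0.021, 3.14, -0.0]
force: [0.3, -0.2, -6.6]
opening: 0.0353
gripper_force: 46.3
```

```bash
python3 -m handwheel '[[0,0,-0.2,0,1],[0,0,-0.15,0,1],[0,0,0,0,1],[0,0,0,0,0.35],[0,0,0,0,0.35],[0,0,0,0,0.35],[0,0,3,0,0.35],[0,0,6,0,0.35],[0,0,6,0,0.35],[0,0,6,0,0]]'
```

```text
t: 18.08
tool_pos: [0.6644, -0.0367, 0.4388]
orientation: [-0.021, 3.141, -0.0]
force: [1.6, 0.2, 0.4]
opening: 0.0663
gripper_force: 0.0
```

```bash
python3 -m handwheel '[[0,5,1,0,0],[0,6,0,0,0],[0,6,0,0,0],[-1,6,0,0,0],[-3,6,0,0,0],[-1,0,0,0.07,0],[0,0,0,0,0],[0,0,0,0,0]]'
python3 - <<'E'
from h import *
s=readout.read_state();c=get_calibration("wrist");im=read_camera("wrist");cv2.imwrite("pics/w6.png",im[:,:,::-1])
print(s["tool_pos"],s["orientation"])
E
```

```text
t: 19.08
tool_pos: [0.6172, 0.2484, 0.4469]
orientation: [-0.127, 3.139, -0.0]
force: [-0.7, 0.2, 0.3]
opening: 0.0931
gripper_force: 0.0
[0.61718538 0.24841586 0.44685348] [-1.26914724e-01  3.13873281e+00 -3.05483259e-04]
```

View pics/w6.png

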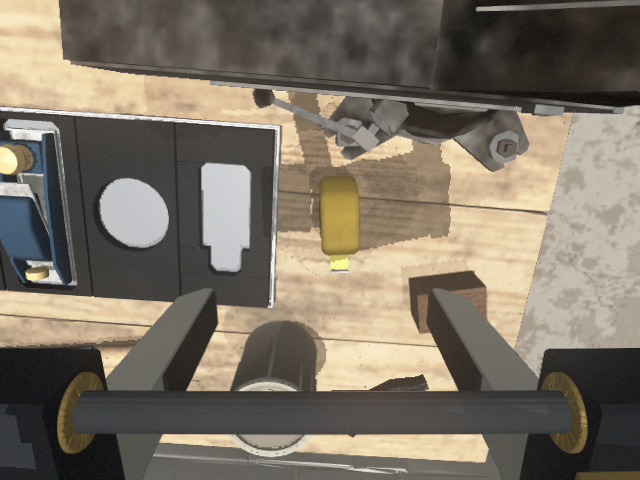

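The tape case is at u 320–359, v 175–254, with the hook at (339,270), and is nearly aligned with the gripper. The tape inset is clear on the left.

Run:
```python
from h import *
c=get_calibration("wrist")
im=cv2.imread("pics/w6.png");hsv=cv2.cvtColor(im,cv2.COLOR_BGR2HSV)
y=cv2.inRange(hsv,(20,120,50),(35,255,255))
for k in blobs(y,(300,160,380,290),40):
    print(cv2.boundingRect(k),[rect(c,k,z).tolist() for z in (.01,.03,.055,.065)])
    for v in (190,210,230,245,265):
        r=k.reshape(-1,2);r=r[r[:,1]==v]
        if len(r): print(v,r[:,0].min(),r[:,0].max(),(onz(c,[(r[:,0].min(),v),(r[:,0].max(),v)],.055)*1000).round(1)[:,:2].tolist())
print("hook",(onz(c,[(330,271),(349,271)],.005)*1000).round(1)[:,:2].tolist())
g=((hsv[...,1]<45)&(hsv[...,2]>110)).astype(np.uint8)*255
for k in blobs(g,(180,140,268,290),1000): print("tape cut",rect(c,k,.011))
for k in blobs(g,(92,170,174,255),1000): print("glue cut",rect(c,k,.011))
```

```text
(320, 177, 40, 85) [[644.3, 268.0, 90.2, 40.3, 6.2], [639.0, 266.7, 85.9, 38.3, 6.2], [632.4, 265.1, 80.5, 35.9, 6.2], [629.7, 264.5, 78.3, 35.0, 6.2]]
190 320 357 [[605.8, 244.9], [603.1, 278.2]]
210 320 359 [[624.3, 246.4], [621.4, 282.0]]
230 321 359 [[643.3, 248.8], [640.4, 284.0]]
245 322 358 [[657.9, 250.9], [655.2, 284.7]]
hook [[703.7, 263.3], [702.0, 284.0]]
tape cut [652.4 151.  115.5  49.6   1.7]
glue cut [ 6.539e+02  5.570e+01  7.320e+01  7.070e+01 -2.000e-01]
```

Run:
```python
from h import *
c=get_calibration("top");w=get_calibration("wrist")
Z=lambda x,y:(140+x/3.7-.36,150+y/3.7-.36)
for n,p in dict(hook=(112,70),front=(90,107),rear=(125,244)).items(): print("top",n,[(onz(c,[Z(*p)],z)*1000).round(0)[0,:2].tolist() for z in (.01,.03,.05,.065)])
for n,p in dict(hook=(339,271),tongue=(339,257),front=(340,254),rear=(340,176)).items(): print("wrist",n,[(onz(w,[p],z)*1000).round(0)[0,:2].tolist() for z in (.01,.03,.05,.065)])
```

```text
top hook [[697.0, 271.0], [692.0, 265.0], [687.0, 259.0], [683.0, 254.0]]
top front [[676.0, 284.0], [671.0, 277.0], [666.0, 271.0], [663.0, 266.0]]
top rear [[597.0, 262.0], [594.0, 256.0], [590.0, 250.0], [588.0, 246.0]]
wrist hook [[701.0, 273.0], [693.0, 271.0], [685.0, 270.0], [679.0, 269.0]]
wrist tongue [[685.0, 271.0], [678.0, 270.0], [670.0, 268.0], [665.0, 267.0]]
wrist front [[681.0, 272.0], [674.0, 270.0], [667.0, 269.0], [662.0, 268.0]]
wrist rear [[599.0, 264.0], [596.0, 263.0], [593.0, 262.0], [590.0, 261.0]]
```

```bash
python3 -m handwheel '[[1.55,1.7,-5,0.03,0],[0,0,-5,0,0],[0,0,-4,0,0],[0,0,-3,0,0],[0,0,0,0,0]]'
python3 - <<'E'
from h import *
im=read_camera("scene")[:,:,::-1]
cv2.imwrite("pics/s3.png",im[40:340,60:460])
E
```

```text
t: 19.75
tool_pos: [0.6316, 0.2646, 0.2729]
orientation: [0.174, -3.13, 0.003]
force: [-0.3, -0.5, 1.0]
opening: 0.0928
gripper_force: 0.0
```

View pics/s3.png

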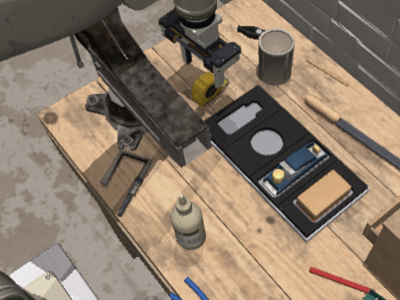

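The scene view shows the gripper straddling the tape. The arm is clear of the vice, the plane and sanding block are in the tray, and the glue is upright.

```bash
python3 -m handwheel '[[0,0,-2,0,0],[0,0,-2,0,0],[0,0,-1,0,0],[0,0,0,0,0],[0,0,0,0,1],[0,0,0,0,1],[0,0,0,0,1],[0,0,0,0,1],[0,0,0,0,1],[0,0,0,0,1]]' 30
python3 -m handwheel '[[0,0,0,0,1],[0,0,0,0,1]]'
```

```text
t: 21.05
tool_pos: [0.6323, 0.2661, 0.2267]
orientation: [0.178, -3.137, 0.0]
force: [-0.4, 0.2, -0.5]
opening: 0.0374
gripper_force: 0.0
t: 21.3
tool_pos: [0.6323, 0.2661, 0.2267]
orientation: [0.178, -3.137, 0.0]
force: [-0.1, -0.0, 0.1]
opening: 0.0355
gripper_force: 30.0
```

```bash
python3 -m handwheel '[[0,0,1.5,0,1],[0,0,3.5,0,1],[0.1,-3,0,-0.05,1],[0.1,-4,0,-0.046,1],[0.25,-4.5,0,0,1],[0,0,0,0,1],[0,0,0,0,1],[0,0,0,0,1]]'
python3 - <<'E'
from h import *
s=readout.read_state();c=get_calibration("wrist");im=read_camera("wrist");cv2.imwrite("pics/w7.png",im[:,:,::-1])
print(s["tool_pos"],s["orientation"])
E
```

```text
t: 22.3
tool_pos: [0.6367, 0.1522, 0.2771]
orientation: [-0.029, 3.141, 0.001]
force: [-0.4, 0.0, -2.7]
opening: 0.0353
gripper_force: 30.0
[0.63671236 0.15222351 0.27705147] [-2.88238316e-02  3.14117458e+00  5.77498681e-04]
```

View pics/w7.png

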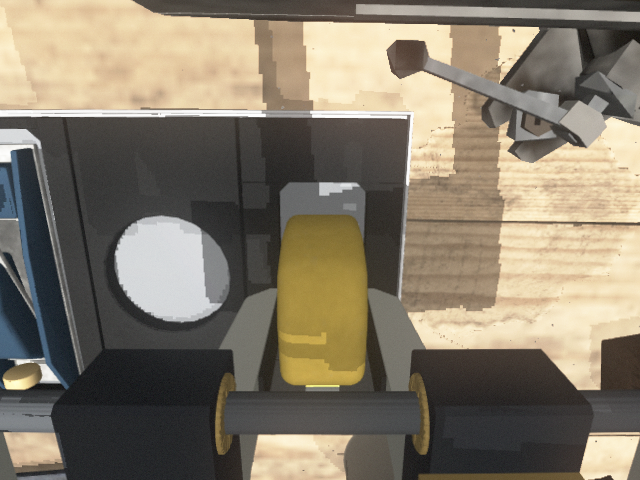

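The tape hangs over its cut-out. The cut-out's rear corners are at about (281,190) and (366,190), and the tape's rear edge is at v≈214.

Run:
```python
from h import *
c=get_calibration("wrist")
print("cut rear, floor/top",[(onz(c,[(281,200),(366,200),(323,183)],z)*1000).round(1)[:,:2].tolist() for z in (.011,.023)])
print("tape rear",[(onz(c,[(322,215),(279,290),(367,290)],z)*1000).round(1)[:,:2].tolist() for z in (.075,.09,.105)])
im=cv2.imread("pics/w7.png");hsv=cv2.cvtColor(im,cv2.COLOR_BGR2HSV)
g=((hsv[...,1]<60)&(hsv[...,2]>85)).astype(np.uint8)*255
for k in blobs(g,(108,205,235,330),1500): print(cv2.boundingRect(k),rect(c,k,.011))
```

```text
cut rear, floor/top [[[607.0, 126.6], [606.1, 177.8], [596.2, 151.7]], [[604.4, 127.7], [603.5, 176.5], [594.1, 151.6]]]
tape rear [[[599.5, 151.2], [636.8, 131.3], [636.0, 173.4]], [[595.6, 151.1], [629.9, 132.8], [629.2, 171.5]], [[591.8, 151.0], [623.0, 134.4], [622.3, 169.6]]]
(114, 215, 116, 108) [654.3  56.2  73.3  73.   87.2]
```

```bash
python3 -m handwheel '[[0.4,0,-1.5,0,1],[0,0,-1.5,0,1],[0,0,-0.7,0,1],[0,0,-0.2,0,1],[0,0,0,0,1],[0,0,0,0,1],[0,0,0,0,1]]'
```

```text
t: 23.22
tool_pos: [0.64, 0.1514, 0.24]
orientation: [0.028, -3.139, 0.0]
force: [-17.6, -1.8, 24.7]
opening: 0.0352
gripper_force: 30.0
```

```bash
python3 -m handwheel '[[-0.1,0,0.3,0,1],[-0.2,0,0,0,1],[0,0,0,0,1],[0,0,0,0,1]]'; python3 -m handwheel '[[0,0,-0.3,0,1],[0,0,0,0,1],[0,0,0,0,1]]'
```

```text
t: 23.72
tool_pos: [0.6378, 0.1511, 0.2404]
orientation: [0.027, -3.141, -0.0]
force: [1.0, -0.4, -1.5]
opening: 0.0356
gripper_force: 30.0
t: 24.1
tool_pos: [0.6379, 0.1511, 0.2401]
orientation: [-0.027, 3.141, -0.0]
force: [-9.5, -1.4, 17.2]
opening: 0.0357
gripper_force: 30.0
```

```bash
python3 -m handwheel '[[0,0,0.2,0,1],[0,0,0,0,0.4],[0,0,0,0,0.4],[0,0,0,0,0.4],[0,0,4,0,0.4],[0,0,5,0,0.4],[0,0,6,0,0],[-2,0,5,0,0],[0,0,0,0,0]]'
python3 - <<'E'
from h import *
s=readout.read_state();c=get_calibration("wrist");im=read_camera("wrist");cv2.imwrite("pics/w8.png",im[:,:,::-1]);np.save("w8.npy",c["pose"])
print(s["tool_pos"],s["orientation"])
E
```

```text
t: 25.22
tool_pos: [0.618, 0.1514, 0.4465]
orientation: [-0.027, 3.131, 0.002]
force: [1.0, -0.9, -1.4]
opening: 0.0812
gripper_force: 0.0
[0.6180163  0.15137395 0.44647385] [-2.74209331e-02  3.13148287e+00  2.46253969e-03]
```

View pics/w8.png

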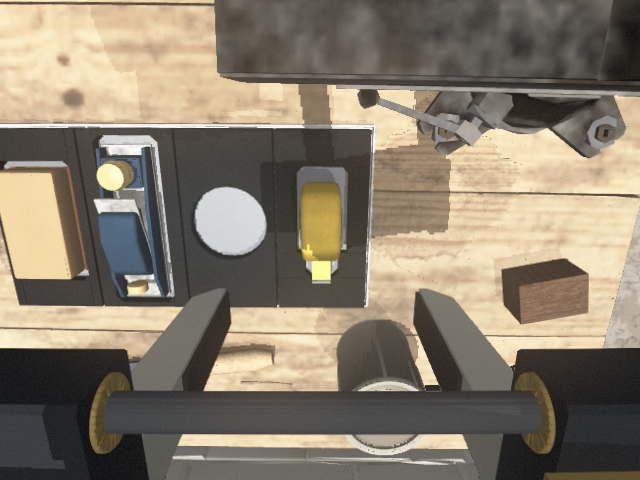

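The tape sits too far forward: the hook, at about (321,281), reaches the cut-out's front end, while there is a clear gap behind the case (v 167–183). I'll measure the offset.

Run:
```python
from h import *
c=get_calibration("wrist")
for n,p in dict(cutrear=(322,167),caserear=(321,183),casefront=(321,261),tonguestart=(321,262),hook=(321,283)).items(): print(n,[(z,(onz(c,[p],z)*1000).round(0)[0,:2].tolist()) for z in (.011,.023,.035,.05,.07)])
print("tray edges x", (onz(c,[(320,127),(320,306)],.013)*1000).round(1)[:,0])
im=cv2.imread("pics/w8.png");hsv=cv2.cvtColor(im,cv2.COLOR_BGR2HSV)
y=cv2.inRange(hsv,(20,110,50),(35,255,255))
print([(v,(lambda r:(r.min(),r.max()) if len(r) else 0)(np.where(y[v,285:360])[0]+285)) for v in range(176,290,6)])
print([im[v,321].tolist() for v in range(256,296,2)])
```

```text
cutrear [(0.011, [593.0, 151.0]), (0.023, [592.0, 151.0]), (0.035, [590.0, 151.0]), (0.05, [588.0, 151.0]), (0.07, [585.0, 150.0])]
caserear [(0.011, [609.0, 150.0]), (0.023, [607.0, 150.0]), (0.035, [605.0, 150.0]), (0.05, [602.0, 150.0]), (0.07, [598.0, 150.0])]
casefront [(0.011, [692.0, 151.0]), (0.023, [688.0, 151.0]), (0.035, [683.0, 151.0]), (0.05, [677.0, 151.0]), (0.07, [670.0, 151.0])]
tonguestart [(0.011, [693.0, 151.0]), (0.023, [689.0, 151.0]), (0.035, [684.0, 151.0]), (0.05, [678.0, 151.0]), (0.07, [671.0, 151.0])]
hook [(0.011, [718.0, 152.0]), (0.023, [712.0, 152.0]), (0.035, [707.0, 152.0]), (0.05, [700.0, 152.0]), (0.07, [691.0, 151.0])]
tray edges x [555.1 744.1]
[(176, 0), (182, (np.int64(308), np.int64(332))), (188, (np.int64(302), np.int64(338))), (194, (np.int64(302), np.int64(339))), (200, (np.int64(301), np.int64(340))), (206, (np.int64(301), np.int64(340))), (212, (np.int64(300), np.int64(340))), (218, (np.int64(301), np.int64(340))), (224, (np.int64(301), np.int64(340))), (230, (np.int64(301), np.int64(340))), (236, (np.int64(301), np.int64(340))), (242, (np.int64(302), np.int64(340))), (248, (np.int64(301), np.int64(340))), (254, (np.int64(302), np.int64(339))), (260, (np.int64(305), np.int64(332))), (266, 0), (272, 0), (278, (np.int64(312), np.int64(330))), (284, 0)]
[[64, 128, 148], [62, 121, 141], [71, 136, 153], [162, 253, 252], [160, 252, 252], [160, 253, 252], [162, 253, 252], [162, 252, 252], [160, 252, 252], [162, 253, 252], [158, 251, 252], [152, 250, 252], [113, 165, 163], [188, 196, 196], [68, 77, 81], [65, 77, 81], [68, 80, 83], [68, 77, 82], [67, 77, 81], [70, 80, 84]]
```

```bash
python3 -m handwheel '[[0,0,6,0,0],[-2,-1.6,1,0,0],[-4,-3,0,0,0],[-5,-3,0,0,0],[-5,-3,0,0,0],[-5,-3,0,0,0],[-3.3,-3,0,0,0],[0,0,0,0,0]]'
cat > tp.py <<'E'
from h import *
from scipy.optimize import least_squares
r={}
for n in ("top","scene"):
    c=get_calibration(n);im=read_camera(n)[:,:,::-1];cv2.imwrite(f"pics/{n}_t.png",im);hsv=cv2.cvtColor(im,cv2.COLOR_BGR2HSV)
    p=proj(c,[[x,y,z] for x in(.57,.73) for y in(.12,.19) for z in(.01,.08)]);x0,y0=p.min(0).astype(int);x1,y1=p.max(0).astype(int)
    y=cv2.inRange(hsv,(20,85,60),(38,255,255))
    # bright tongue vs darker case
    t=cv2.inRange(hsv,(20,60,205),(38,255,255))
    print(n,(x0,y0,x1,y1))
    for lab,m in(("case",y),("bright",t)):
        for k in blobs(m,(x0,y0,x1,y1),8): 
            q=k.reshape(-1,2);M=cv2.moments(k);print(lab,cv2.boundingRect(k),cv2.contourArea(k),(round(M["m10"]/M["m00"],1),round(M["m01"]/M["m00"],1)), (onz(c,[(M["m10"]/M["m00"],M["m01"]/M["m00"])],.02)*1000).round(0)[0,:2].tolist())
E
python3 tp.py
```

```text
t: 26.28
tool_pos: [0.3736, -0.0162, 0.5084]
orientation: [0.022, -3.14, 0.0]
force: [-0.8, 0.7, 0.6]
opening: 0.0928
gripper_force: 0.0
top (np.int64(199), np.int64(140), np.int64(241), np.int64(227))
case (211, 160, 24, 49) 770.0 (221.9, 186.5) [653.0, 158.0]
scene (np.int64(260), np.int64(112), np.int64(334), np.int64(184))
case (282, 136, 40, 35) 784.0 (299.1, 151.5) [658.0, 163.0]
bright (285, 136, 24, 21) 246.5 (296.0, 145.4) [663.0, 182.0]
bright (313, 140, 8, 9) 34.0 (316.3, 143.8) [704.0, 154.0]
```

Run:
```python
from h import *
for n,(x0,y0,x1,y1) in (("top",(208,156,240,182)),("scene",(296,132,326,156))):
    im=cv2.imread(f"pics/{n}_t.png");hsv=cv2.cvtColor(im,cv2.COLOR_BGR2HSV)
    print(n)
    for v in range(y0,y1): print(v,"".join(("Y" if hsv[v,u,2]>200 else "y") if 20<=hsv[v,u,0]<=38 and hsv[v,u,1]>85 else ("#" if hsv[v,u,2]<80 else ("." if hsv[v,u,1]<45 else "-")) for u in range(x0,x1)))
```

```text
top
156 ################################
157 ################################
158 ##############.......###########
159 ############-..----.-###########
160 ############yyyyyyyyyy##########
161 ###########yyyyyyyyyyy##########
162 ###########yyyyyyyyyyy.#########
163 ###########yyyyyyyyyyy..########
164 ###########-yyyyyyyyyy...#######
165 ##########..yyyyyyyyyy...#######
166 ##########..-yyyyyyyyy...#######
167 ##########..-yyyyyyyyy...#######
168 ##########..-yyyyyyyyy...#######
169 ##########..-yyyyyyyyy...#######
170 ##########..-yyyyyyyyy...#######
171 ##########..-yyyyyyyyy...#######
172 ######yyyyyyyyyyyyyyyyy..#######
173 #####yyyyyyyyyyyyyyyyyyy########
174 #####yyyyyyyyyyyyyyyyyyyy#######
175 ####yyyyyyyyyyyyyyyyyyyyy#...###
176 ####yyyyyyyyyyyyyyyyyyyyyy...###
177 ###yyyyyyyyyyyyyyyyyyyyyyy#..###
178 ###yyyyyyyyyyyyyyyyyyyyyyy#..###
179 ###yyyyyyyyyyyyyyyyyyyyyyy#..###
180 ###yyyyyyyyyyyyyyyyyyyyyyy#..###
181 ###yyyyyyyyyyyyyyyyyyyy##y#..###
scene
132 ------------##################
133 ----------####################
134 --------######################
135 -------#######################
136 --YYYyyy######################
137 -YYYYYYyyyy###################
138 YYYYYYYYyyyy#########..#######
139 YYYYYYYYYyyyy######yyy..######
140 YYYYYYYYYYYyyy####yyYYy..#####
141 YYYYYYYYYYYYyyy#yyyYYYYy..####
142 YYYYYYYYYYYYYyyyyYYYYYYYy.####
143 YYYYYYYYYYYYYyyyyYYYYYYYYy-###
144 YYYYYYYYYYYYYyyyyYYYYYYYYy-###
145 YYYYYYYYYYYYyyyyyyYYYYYYyy####
146 YYYYYYYYYYyyyyyyyyYYYYYyy#####
147 YYYYYYYYYyyyyyyyyyYYYYyy######
148 YYYYYYYyyyyyyyyyyyyYyy.#..####
149 YYYYYYyyyyyyyyyyyyyy-.#...####
150 YYYYyyyyyyyyyyyyyyy-#...######
151 YYYyyyyy#####yyyyyy##..#######
152 YYyyyyy######yyyyyy..#########
153 Yyyyy#####y#yyyyyyy.##########
154 yyyyyy#yyyyyyyyyyyy###########
155 yyyyyyyyy##yyyyyyy#.##########
```

```bash
cat > tri.py <<'E'
from h import *
def tri(a,b):
    o1,d1=rays(get_calibration("top"),[a]);o2,d2=rays(get_calibration("scene"),[b]);d1=d1[0];d2=d2[0]
    s=np.linalg.lstsq(np.c_[d1,-d2],o2-o1,rcond=None)[0];p=o1+s[0]*d1;q=o2+s[1]*d2;return ((p+q)/2*1000).round(1),round(np.linalg.norm(p-q)*1000,1)
E
python3 - <<'E'
from tri import *
print("tip mid",tri((224.5,159.5),(319,141.3)))
print("tip left",tri((219.5,160),(315.5,138.6)),"tip right",tri((229.5,160),(321.7,143.6)))
c=get_calibration("top");w=get_calibration("scene")
# predicted for seated tape at several tip x: tongue tip top z .022 
for x in (.700,.704,.708): print(x,proj(c,[[x,.1525,.022],[x,.1525,.034]]).round(1).tolist(),proj(w,[[x,.1525,.022],[x,.1525,.034]]).round(1).tolist())
print("front edge of slot",proj(c,[[.7095,.152,.011],[.7095,.152,.023]]).round(1).tolist(), "seen floor front row ~163.. in pics")
im=cv2.imread("pics/top0.png")
print([(v,im[v,225].tolist()) for v in range(157,168)])
E
```

```text
tip mid (array([707.8, 150.5,  30.2]), np.float64(1.9))
tip left (array([706.1, 160.7,  31.9]), np.float64(0.8)) tip right (array([705.8, 139.1,  34. ]), np.float64(3.0))
0.7 [[224.5, 163.9], [223.4, 162.3]] [[315.5, 144.6], [315.6, 141.5]]
0.704 [[224.5, 162.0], [223.4, 160.4]] [[316.8, 143.8], [316.9, 140.7]]
0.708 [[224.5, 160.1], [223.4, 158.5]] [[318.1, 142.9], [318.2, 139.8]]
front edge of slot [[225.7, 160.8], [224.6, 159.3]] seen floor front row ~163.. in pics
[(157, [25, 27, 29]), (158, [40, 41, 40]), (159, [38, 37, 37]), (160, [23, 27, 26]), (161, [16, 18, 19]), (162, [102, 99, 100]), (163, [127, 125, 125]), (164, [138, 133, 136]), (165, [140, 138, 138]), (166, [141, 137, 137]), (167, [139, 138, 138])]
```

Triangulation puts the hook tip at x≈707 and z≈31 mm. It should be at 701 mm and about 22 mm, so the hook is resting on the foam edge. I'll regrip, lift a little and shift it 6 mm back.

```bash
python3 -m handwheel '[[4.4,2.8,0,0,0],[6,3.5,0,0,0],[6,3.5,0,0,0],[6,3.5,0,0,0],[4,3.4,0,0,0],[0,0,-6,0,0],[0,0,-6,0,0],[0,0,-6,0,0],[0,0,-5,0,0],[0,0,0,0,0]]'
```

```text
t: 27.62
tool_pos: [0.6183, 0.1425, 0.2721]
orientation: [0.029, -3.129, 0.002]
force: [-0.2, -0.1, 0.1]
opening: 0.093
gripper_force: 0.0
```

```bash
python3 -m handwheel '[[2,0.9,0,0,0],[0,0,-2,0,0],[0,0,-0.7,0,0],[0,0,0,0,0],[0,0,0,0,1],[0,0,0,0,1],[0,0,0,0,1],[0,0,0,0,1],[0,0,0,0,1],[0,0,0,0,1]]' 30
python3 -m handwheel '[[0,0,0,0,1],[0,0,0,0,1],[0,0,0,0,1]]'
```

```text
t: 28.88
tool_pos: [0.6407, 0.1506, 0.2527]
orientation: [0.027, -3.141, 0.0]
force: [0.2, 0.1, 0.0]
opening: 0.0372
gripper_force: 0.0
t: 29.25
tool_pos: [0.6407, 0.1506, 0.2527]
orientation: [0.027, -3.141, -0.0]
force: [-0.2, 0.6, -0.4]
opening: 0.035
gripper_force: 30.0
```

```bash
python3 -m handwheel '[[0,0,0.5,0,1],[0,0,0.4,0,1],[-0.3,0,0,0,1],[-0.4,0,0,0,1],[0,0,0,0,1],[0,0,-0.5,0,1],[0,0,-0.5,0,1],[0,0,0,0,1],[0,0,0,0,1]]'
```

```text
t: 30.38
tool_pos: [0.6341, 0.1506, 0.2523]
orientation: [-0.027, 3.14, 0.0]
force: [1.5, 0.1, 2.9]
opening: 0.0344
gripper_force: 30.0
```

```bash
python3 -m handwheel '[[0,0,0,0,0.3],[0,0,0,0,0.3],[0,0,0,0,0.3],[0,0,0,0,0.3],[0,0,4,0,0.3],[0,0,6,0,0.3],[0,0,6,0,0],[0,0,6,0,0],[0,0,4,0,0],[0,0,0,0,0]]'
python3 -m handwheel '[[-4,-3,0,0,0],[-5,-3,0,0,0],[-5,-3,0,0,0],[-5,-3,0,0,0],[-4,-3,0,0,0],[-3.5,-1.6,0,0,0],[0,0,0,0,0],[0,0,0,0,0]]'
python3 - <<'E'
from h import *
for n in ("top","scene"): cv2.imwrite(f"pics/{n}_t.png",read_camera(n)[:,:,::-1])
for n,(x0,y0,x1,y1) in (("top",(208,156,240,186)),("scene",(296,132,326,156))):
    im=cv2.imread(f"pics/{n}_t.png");hsv=cv2.cvtColor(im,cv2.COLOR_BGR2HSV)
    print(n)
    for v in range(y0,y1): print(v,"".join(("Y" if hsv[v,u,2]>200 else "y") if 20<=hsv[v,u,0]<=38 and hsv[v,u,1]>85 else ("#" if hsv[v,u,2]<80 else ("." if hsv[v,u,1]<45 else "-")) for u in range(x0,x1)))
E
```

```text
t: 31.62
tool_pos: [0.6339, 0.1506, 0.5173]
orientation: [-0.027, 3.133, 0.002]
force: [1.9, -0.2, -0.2]
opening: 0.0925
gripper_force: 0.0
t: 32.62
tool_pos: [0.369, -0.0153, 0.511]
orientation: [0.027, -3.141, -0.001]
force: [0.4, -0.4, -0.2]
opening: 0.0936
gripper_force: 0.0
top
156 ################################
157 ################################
158 ################################
159 ################################
160 ################################
161 ################################
162 ############...........#########
163 ############............########
164 ###########..yyyyyyyyy...#######
165 ##########...yyyyyyyyy...#######
166 ##########...yyyyyyyyy...#######
167 ##########...yyyyyyyyy...#######
168 ##########...yyyyyyyyy...#######
169 ##########...yyyyyyyyy...#######
170 ##########...yyyyyyyyy...#######
171 ##########...-yyyyyyyy...#######
172 ##########...-yyyyyyyy....######
173 ##########.--yyyyyyyyy-...######
174 ######y#yyyyyyyyyyyyyyy...######
175 ######yyyyyyyyyyyyyyyyyy.....###
176 #####yyyyyyyyyyyyyyyyyyy#....###
177 #####yyyyyyyyyyyyyyyyyyyy#...###
17
[... 439 characters left out ...]

136 -----#########################
137 ---yyyy#######################
138 -YYYYYyy######################
139 YYYYYYYyyy####################
140 YYYYYYYYyyy###################
141 YYYYYYYYYyy###################
142 YYYYYYYYYYYyy#######..########
143 YYYYYYYYYYYYyy#...yy...#######
144 YYYYYYYYYYYYYy-..-YYy-..######
145 YYYYYYYYYYYYYyy-YYYYYy-..#####
146 YYYYYYYYYYYYyyyyYYYYYYy-.#####
147 YYYYYYYYYYyyyyyyyYYYYYYYy#####
148 YYYYYYYYYyyyyyyyyYYYYYYy-.####
149 YYYYYYYyyyyyyyyyyYYYYYy-..####
150 YYYYYyyyyyyyyyyyyYYYYy..######
151 YYYyyyyyyyyyyyyyyYYyy..#######
152 YYyyyyyy####yyyyyyy..#########
153 Yyyyyyy#####yyyyyy..##########
154 yyyyy####y##yyyyy...##########
155 yyyyy#y#yyy#yyyyy...##########
```

Run:
```python
from tri import *
print("tip",tri((225,163.6),(318,144.8)))
im=cv2.imread("pics/top_t.png");hsv=cv2.cvtColor(im,cv2.COLOR_BGR2HSV);c=get_calibration("top")
b=cv2.inRange(hsv,(95,60,20),(125,255,255))
for k in blobs(b,(290,138,345,235)): print("blue",cv2.boundingRect(k),rect(c,k,.039))
s=cv2.inRange(hsv,(8,60,90),(24,255,255))
for k in blobs(s,(340,145,386,228),200): print("sand",cv2.boundingRect(k),rect(c,k,.041))
kn=cv2.inRange(hsv,(18,60,90),(30,255,255))
for k in blobs(kn,(300,140,338,232),10): M=cv2.moments(k);p=(M["m10"]/M["m00"],M["m01"]/M["m00"]);print("knob",p,(onz(c,[p],.056)*1000).round(0)[0])
si=cv2.imread("pics/scene_t.png");h2=cv2.cvtColor(si,cv2.COLOR_BGR2HSV);w=get_calibration("scene")
p=proj(w,[[.652,-.036,.03]])[0];print(p)
for k in blobs(cv2.inRange(h2,(95,60,20),(125,255,255)),(300,160,420,260),100): print("blue s",cv2.boundingRect(k),rect(w,k,.039))
for k in blobs(cv2.inRange(h2,(8,60,90),(24,255,255)),(340,200,430,275),200): print("sand s",cv2.boundingRect(k),rect(w,k,.041))
# glue pose now
print("glue nozzle predicted top/scene",proj(c,[[.375,-.015,.19]]),proj(w,[[.375,-.015,.19]]))
```

```text
tip (array([703.3, 150.7,  19.7]), np.float64(4.7))
blue (304, 147, 27, 74) [650.  -37.3 148.1  45.8   1.2]
sand (347, 154, 32, 54) [ 6.525e+02 -1.293e+02  1.093e+02  5.970e+01  5.000e-01]
knob (318.31680440771345, 207.0) [598. -39.  56.]
knob (315.18518518518516, 150.8) [712. -35.  56.]
[353.09657128 205.68802044]
blue s (324, 180, 64, 54) [651.8 -40.4 154.3  55.5   1.5]
sand s (357, 210, 54, 52) [ 6.498e+02 -1.355e+02  1.218e+02  6.760e+01  5.000e-01]
sand s (376, 230, 54, 45) [ 653.9 -223.7  159.2   63.9    0.7]
sand s (400, 200, 30, 27) [ 741.4 -137.4   66.6   64.6   44.4]
glue nozzle predicted top/scene [[307.56443763 328.01867517]] [[238.26405895 235.64301664]]
```

The tape is now seated: tip z≈20 mm with floor visible in front of it. The plane measures (650,-37) mm and the sanding block (652.5,-129) mm, both seated. Now the glue.

```bash
python3 -m handwheel '[[0.65,0,-5,0,0],[0,0,-5,0,0],[0,0,-5,0,0],[0,0,-2.7,0,0],[0,0,0,0,0],[0,0,0,0,1],[0,0,0,0,1],[0,0,0,0,1],[0,0,0,0,1],[0,0,0,0,1]]' 35
python3 -m handwheel '[[0,0,0,0,1],[0,0,0,0,1],[0,0,0,0,1],[0,0,0,0,1]]'
```

```text
t: 33.98
tool_pos: [0.3753, -0.0155, 0.335]
orientation: [-0.027, 3.141, -0.0]
force: [0.6, -0.2, -0.7]
opening: 0.0478
gripper_force: 0.0
t: 34.48
tool_pos: [0.3752, -0.0154, 0.3347]
orientation: [0.027, -3.141, 0.0]
force: [-0.2, -1.1, -0.1]
opening: 0.0269
gripper_force: 34.9
```

```bash
python3 -m handwheel '[[0,0,2,0,1],[0,0,4,0,1],[0,0,4,0,1],[0,0,3,0,1],[2,0,0,0,1],[4,0,0,0,1],[4,0,0,0,1],[4,0,0,0,1],[4,0,0,0,1],[4,1,0,0,1]]'
python3 -m handwheel '[[3,2,0,0,1],[2,2,0,0,1],[0.7,2.3,0,0,1],[0,0,0,0,1],[0,0,0,0,1]]'
```

```text
t: 35.72
tool_pos: [0.5965, -0.0058, 0.4634]
orientation: [0.026, -3.14, 0.0]
force: [0.0, 0.4, -3.6]
opening: 0.027
gripper_force: 34.8
t: 36.35
tool_pos: [0.6518, 0.0577, 0.4646]
orientation: [0.028, -3.141, 0.001]
force: [-0.1, -0.9, -3.8]
opening: 0.0271
gripper_force: 34.8
```

Descend from 0.4646 to about 0.347 m in steps, watching the force.

```bash
python3 -m handwheel '[[0,0,-4,0,1],[0,0,-4,0,1],[0,0,-2,0,1],[0,0,-0.8,0,1],[0,0,0,0,1],[0,0,0,0,1]]'
python3 -m handwheel '[[0,0,-0.4,0,1],[0,0,-0.4,0,1],[0,0,0,0,1],[0,0,0,0,1]]'
```

```text
t: 37.1
tool_pos: [0.6528, 0.0575, 0.3589]
orientation: [-0.027, 3.138, -0.0]
force: [0.8, -0.5, -3.7]
opening: 0.0271
gripper_force: 34.8
t: 37.6
tool_pos: [0.6522, 0.0576, 0.3487]
orientation: [0.027, -3.141, 0.0]
force: [-0.3, 0.8, -2.4]
opening: 0.0268
gripper_force: 34.8
```

```bash
python3 -m handwheel '[[0,0,-0.3,0,1],[0,0,0,0,1],[0,0,0,0,1]]'
```

```text
t: 37.98
tool_pos: [0.6523, 0.0576, 0.3459]
orientation: [-0.027, 3.141, -0.0]
force: [0.7, 0.4, -2.9]
opening: 0.0271
gripper_force: 34.8
```

```bash
python3 -m handwheel '[[0,0,-0.15,0,1],[0,0,0,0,1],[0,0,0,0,1]]'; python3 -m handwheel '[[0,0,0,0,0.6],[0,0,0,0,0.2],[0,0,0,0,0],[0,0,0,0,0],[0,0,3,0,0],[0,0,5,0,0],[0,0,6,0,0],[0,0,4,0,0],[0,0,0,0,0]]'
python3 -m handwheel '[[-4,-2,0,0,0],[-5,-2,0,0,0],[-5,-2,0,0,0],[-5,-1,0,0,0],[-5,0,0,0,0],[-3,0,0,0,0],[0,0,0,0,0],[0,0,0,0,0]]'
python3 - <<'E'
from h import *
for n in ("top","scene"): cv2.imwrite(f"pics/{n}_f.png",read_camera(n)[:,:,::-1])
import sys
for n,pts in(("top",0),("scene",0)):
    c=get_calibration(n);im=cv2.imread(f"pics/{n}_f.png");a=cv2.imread(f"pics/{n}_t.png")
    p=proj(c,[[.652,.0575,.201],[.652,.0575,.155],[.652,.0575,.011]]);print(n,"predicted nozzle/shoulder/base",p.round(0).tolist())
    d=(cv2.absdiff(im,a).max(2)>25).astype(np.uint8)*255;d=cv2.morphologyEx(d,cv2.MORPH_OPEN,np.ones((3,3)))
    for k in blobs(d,(190,80,420,240),60): print(cv2.boundingRect(k),cv2.contourArea(k))
E
```

```text
t: 38.35
tool_pos: [0.6526, 0.0575, 0.3458]
orientation: [-0.027, 3.139, -0.0]
force: [-1.2, -0.4, 4.9]
opening: 0.0275
gripper_force: 35.0
t: 39.48
tool_pos: [0.6524, 0.0576, 0.5297]
orientation: [-0.027, 3.133, 0.0]
force: [0.3, -0.8, -0.5]
opening: 0.093
gripper_force: 0.0
t: 40.48
tool_pos: [0.3825, -0.0124, 0.5235]
orientation: [0.027, -3.141, -0.0]
force: [0.9, 0.8, -0.5]
opening: 0.0929
gripper_force: 0.0
top predicted nozzle/shoulder/base [[260.0, 162.0], [263.0, 169.0], [271.0, 186.0]]
(250, 157, 37, 44) 1181.5
scene predicted nozzle/shoulder/base [[328.0, 131.0], [328.0, 145.0], [326.0, 183.0]]
(190, 80, 90, 147) 3443.5
(312, 133, 32, 62) 1316.5
(238, 224, 17, 16) 85.0
```

```bash
python3 -c "
from plant import job
print(job.close_job())"
```

```text
the job is handed in; nothing more can be done
None
```

Job handed in at about 40 s: my last camera and force checks put the plane, tape, sanding block and glue bottle on the floors of their own cut-outs, with the glue upright and the offcut not touched by any of my moves; the judge's result was not shown.

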